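# Cure the glue seams of flow cells with a hanging pen lamp

### The job

Pick up the pen lamp by its ball knob, ease your grip so that it swings down and points straight down, and grip it firmly again. Then, from the leftmost flow cell to the rightmost (the order they were glued in) and without shifting them, pass its tip along each white L-shaped glue seam, about 1 cm above it, staying under 5 cm a second while the tip is low, and never over the middle of the glass: from the free end of the long leg, round the corner, to the free end of the short leg. Last, stand the lamp tip down in its stand and set the cured cells glass up, flat on the floor of the white tray, without knocking the marker or the USB stick about.

Things in the scene. Friction and masses are not known exactly. Their poses are not given: they have to be found in the camera images.
- lamp_knob (a point): Centre of the ball knob (20 mm across, dark rubber) at the butt of the pen lamp, a loose straight rod 145 mm long, 110 g: knob, 16 mm aluminium barrel, hexagonal collar 20 mm across flats that stops it rolling, glass tip. It lies level at first, knob centre 10 mm up. Gripped by the knob with 50 N it keeps its angle, with 20 N it may sag; at 1.5 to 3 N it swings tip down; under about 1 N it drops.
- lamp_tip (a point): Tip of the pen lamp, on its axis, 135 mm from the knob's centre (the centre of mass is about 70 mm from it); the x axis points from knob to tip and on out of it.
- stand_floor (a point): Inner floor of the lamp's stand, 11 mm above the worktop: a fixed round foot 64 mm across with an upright aluminium tube, 32 mm inside, flaring to 46 mm at the mouth, which is 78 mm above this point. The lamp stands in it tip down and leans a little; its knob then stands out, its top about 155 mm above the worktop.
- tray_in (a point): Centre of the inner floor (4 mm above the worktop) of the fixed white transfer tray, 242 mm inside along its x axis and 88 mm along its y axis, with rims 14 mm above the worktop. Its x axis points away from the robot, more or less.
- cell_1_center (a point): Centre of the left flow cell, half-way up (None if missing this time): a loose flat block of grey metal, 46 mm along its x, 54 mm along its y, 12 mm thick, 90 g. On top: a glass cover held by steel lips on the +x and +y sides and a white L-shaped glue seam on the other two. Two hose barbs stand out 10 mm from the +y side, the left side as seen by the robot, more or less.
- cell_1_start (a point): Start of the left cell's glue seam: free end of the long leg, near the side with the barbs, at the top of the bead, 14 mm above the cell's underside.
- cell_1_corner (a point): Corner of the left cell's L-shaped seam, 34 mm from its start (towards -y of the cell); both legs are straight.
- cell_1_end (a point): End of the left cell's seam: free end of the short leg, 26 mm from the corner (towards +x of the cell).
- cell_2_center (a point): Centre of the middle flow cell, half-way up (None if missing this time): a loose flat block of grey metal, 46 mm along its x, 54 mm along its y, 12 mm thick, 90 g. On top: a glass cover held by steel lips on the +x and +y sides and a white L-shaped glue seam on the other two. Two hose barbs stand out 10 mm from the +y side, the left side as seen by the robot, more or less.
- cell_2_start (a point): Start of the middle cell's glue seam: free end of the long leg, near the side with the barbs, at the top of the bead, 14 mm above the cell's underside.
- cell_2_corner (a point): Corner of the middle cell's L-shaped seam, 34 mm from its start (towards -y of the cell); both legs are straight.
- cell_2_end (a point): End of the middle cell's seam: free end of the short leg, 26 mm from the corner (towards +x of the cell).
- cell_3_center (a point): Centre of the right flow cell, half-way up (None if missing this time): a loose flat block of grey metal, 46 mm along its x, 54 mm along its y, 12 mm thick, 90 g. On top: a glass cover held by steel lips on the +x and +y sides and a white L-shaped glue seam on the other two. Two hose barbs stand out 10 mm from the +y side, the left side as seen by the robot, more or less.
- cell_3_start (a point): Start of the right cell's glue seam: free end of the long leg, near the side with the barbs, at the top of the bead, 14 mm above the cell's underside.
- cell_3_corner (a point): Corner of the right cell's L-shaped seam, 34 mm from its start (towards -y of the cell); both legs are straight.
- cell_3_end (a point): End of the right cell's seam: free end of the short leg, 26 mm from the corner (towards +x of the cell).

How it is judged:
On the way, in this order (a step that is already met when the one before it is completed fails the run):
1. the lamp hangs from the fingers, pointing straight down, clear of the bench (angle between lamp_tip's own x axis and vertical above 2.88 rad and contact force between the fingers and lamp above 0.5 N and height (world z) of lamp_tip above 0.02 m and height (world z) of lamp_knob above 0.15 m), for 0.3 s.
2. left cell: the tip is just above the start of the seam (free end of the long leg) (horizontal distance between lamp_tip and cell_1_start below 0.009 m and z of lamp_tip in the frame of cell_1_start below 0.02 m and distance of cell_1_center from where it was at the start of the episode below 0.09 m and angle between the x axis of lamp_tip and the z axis of cell_1_center, either way round below 0.35 rad), for 0.1 s.
3. left cell: the tip is just above the corner of the seam (horizontal distance between lamp_tip and cell_1_corner below 0.009 m and z of lamp_tip in the frame of cell_1_corner below 0.02 m and distance of cell_1_center from where it was at the start of the episode below 0.09 m and angle between the x axis of lamp_tip and the z axis of cell_1_center, either way round below 0.35 rad), for 0.1 s.
4. left cell: the tip is just above the end of the seam (free end of the short leg) (horizontal distance between lamp_tip and cell_1_end below 0.009 m and z of lamp_tip in the frame of cell_1_end below 0.02 m and distance of cell_1_center from where it was at the start of the episode below 0.09 m and angle between the x axis of lamp_tip and the z axis of cell_1_center, either way round below 0.35 rad), for 0.1 s.
5. middle cell: the tip is just above the start of the seam (free end of the long leg) (horizontal distance between lamp_tip and cell_2_start below 0.009 m and z of lamp_tip in the frame of cell_2_start below 0.02 m and distance of cell_2_center from where it was at the start of the episode below 0.09 m and angle between the x axis of lamp_tip and the z axis of cell_2_center, either way round below 0.35 rad), for 0.1 s.
6. middle cell: the tip is just above the corner of the seam (horizontal distance between lamp_tip and cell_2_corner below 0.009 m and z of lamp_tip in the frame of cell_2_corner below 0.02 m and distance of cell_2_center from where it was at the start of the episode below 0.09 m and angle between the x axis of lamp_tip and the z axis of cell_2_center, either way round below 0.35 rad), for 0.1 s.
7. middle cell: the tip is just above the end of the seam (free end of the short leg) (horizontal distance between lamp_tip and cell_2_end below 0.009 m and z of lamp_tip in the frame of cell_2_end below 0.02 m and distance of cell_2_center from where it was at the start of the episode below 0.09 m and angle between the x axis of lamp_tip and the z axis of cell_2_center, either way round below 0.35 rad), for 0.1 s.
8. right cell: the tip is just above the start of the seam (free end of the long leg) (horizontal distance between lamp_tip and cell_3_start below 0.009 m and z of lamp_tip in the frame of cell_3_start below 0.02 m and distance of cell_3_center from where it was at the start of the episode below 0.09 m and angle between the x axis of lamp_tip and the z axis of cell_3_center, either way round below 0.35 rad), for 0.1 s.
9. right cell: the tip is just above the corner of the seam (horizontal distance between lamp_tip and cell_3_corner below 0.009 m and z of lamp_tip in the frame of cell_3_corner below 0.02 m and distance of cell_3_center from where it was at the start of the episode below 0.09 m and angle between the x axis of lamp_tip and the z axis of cell_3_center, either way round below 0.35 rad), for 0.1 s.
10. right cell: the tip is just above the end of the seam (free end of the short leg) (horizontal distance between lamp_tip and cell_3_end below 0.009 m and z of lamp_tip in the frame of cell_3_end below 0.02 m and distance of cell_3_center from where it was at the start of the episode below 0.09 m and angle between the x axis of lamp_tip and the z axis of cell_3_center, either way round below 0.35 rad), for 0.1 s.
At the end, for the whole second after the job is handed in: the lamp stands tip down in its stand, within 0.35 rad of upright, its tip within 12 mm of the stand's floor; every cell lies flat (within 0.1 rad) on the tray's floor, its centre at most 110 mm along and 30 mm across from the tray's middle; everything is released and at rest (angle between lamp_tip's own x axis and vertical above 2.79 rad and horizontal distance between lamp_tip and stand_floor below 0.018 m and z of lamp_tip in the frame of stand_floor below 0.012 m and linear speed of each of lamp, cell_1, cell_2, cell_3 below 0.03 m/s and x of cell_1_center in the frame of tray_in between -0.11 and 0.11 m and y of cell_1_center in the frame of tray_in between -0.03 and 0.03 m and z of each of cell_1_center, cell_2_center, cell_3_center in the frame of tray_in below 0.01 m and angle between each of cell_1_center, cell_2_center, cell_3_center's own z axis and vertical below 0.1 rad and x of cell_2_center in the frame of tray_in between -0.11 and 0.11 m and y of cell_2_center in the frame of tray_in between -0.03 and 0.03 m and x of cell_3_center in the frame of tray_in between -0.11 and 0.11 m and y of cell_3_center in the frame of tray_in between -0.03 and 0.03 m); the robot touches nothing.
It fails at once if away from its stand, the lamp, held hanging with its tip within 3 cm of the worktop, moves faster than 7 cm/s (height (world z) of lamp_tip below 0.03 m and angle between lamp_tip's own x axis and vertical above 2.79 rad and horizontal distance between lamp_tip and stand_floor above 0.05 m and contact force between the fingers and lamp above 0.5 N and linear speed of lamp above 0.07 m/s).
It fails at once if the lamp's tip passes low over the middle of a glass cover, 10 mm or more inside the seam ((x of lamp_tip in the frame of cell_1_center between -0.004 and 0.013 m and y of lamp_tip in the frame of cell_1_center between -0.008 and 0.015 m and z of lamp_tip in the frame of cell_1_center below 0.03 m) or (x of lamp_tip in the frame of cell_2_center between -0.004 and 0.013 m and y of lamp_tip in the frame of cell_2_center between -0.008 and 0.015 m and z of lamp_tip in the frame of cell_2_center below 0.03 m) or (x of lamp_tip in the frame of cell_3_center between -0.004 and 0.013 m and y of lamp_tip in the frame of cell_3_center between -0.008 and 0.015 m and z of lamp_tip in the frame of cell_3_center below 0.03 m)).
It fails at once if the lamp presses on a cell with more than 10 N (contact force between lamp and cell_1 above 10 N or contact force between lamp and cell_2 above 10 N or contact force between lamp and cell_3 above 10 N).
It fails at once if the marker or the USB stick is knocked more than 5 cm away (distance of any of marker, usb_stick from where it was at the start of the episode above 0.05 m).
Of cell_1, cell_2, cell_3 only 2 to 3 are there at a start; the rules pass over those that are not, and their reading is None.
At some moment in a run one of cell_1, cell_2, cell_3 may be knocked a few centimetres aside while the robot is not near it.
It also fails if it takes over 210 s, if anything falls off the work surface, if the arm or the gripper's body presses on something with over 40 N, if the wrist force passes 120 N, or if a joint passes its speed limit or range.

### The arm

A 6-joint arm with a two-finger parallel gripper is mounted at the origin on a cart in front of the work surface, level with it; the furniture and walls round the work are solid. World frame = base frame: x ahead of the robot, y to its left, z up, the work surface at z = 0. Lengths are in m, angles in rad, forces in N, time in s.
With the tool pointing down it reaches from about 0.275 to 1 m from the base axis. Payload 8.4 kg.
Tool frame: the origin (TCP) lies at the very end of the fingers, on their centre line; the grasp point (between the pads) lies 19 mm behind it (robot.pinch_z is the distance from the TCP to the grasp point, in m); z points along the fingers, y is the line along which they close (so a half turn about z gives the same grasp; the last joint's range is limited). The gripper opens to 85 mm and grips with 20 to 120 N. Pads are 22 mm wide; open, the fingers measure 114 mm over their backs; the gripper's body (76 mm by 85 mm) begins 54 mm behind the grasp point. The pads swing forward as they close: fully open they stand 13 mm farther back than shut.
Start: joints at [-1.223, 0.353, 1.633, -0, 1.155, -0.002], TCP at [0.214, -0.587, 0.231] pointing down, gripper open.
Joint ranges: [-2.63, 2.63], [-0.92, 2.1], [0.06, 2.66], [-1.3, 4.44], [0, 2.69], [-3.02, 3.02]. Speed limits (rad/s): [2.22, 2.22, 2.79, 3.14, 3.14, 3.14].

### API

Orientations are given as a unit quaternion [w, x, y, z].
In Python, from bench import telemetry, imaging, order, robot gives the robot as it stands. The module is installed in compiled form; this text tells all that it offers.
- The arm moves only by the tool carry_out, never from a script. Its argument "plan" is a list of rows, each a list of 3 entries, a list of its own where there are three numbers: the turn, a rotation vector about the world's x, y, z each as a share of 180 degrees, from -1 to 1, then the shift along the world's x, y, z each as a share of 0.12 m, from -1 to 1, then the closure, from -1 (fully open) to 1 (shut), so that 0 is half open. A call has 1 to 12 rows; each row is the pose to reach, as a shift and turn from the pose commanded when the call began, turning the shorter way round; what a row does not reach only later rows make up. A row lasts 1/8 s, in which the tool goes at most 62.5 mm and 10.7 degrees, less where a joint would pass 70% of its speed; a pose out of reach is approached as far as the arm can. A call with a number of a shift or a turn outside -1 to 1 is refused whole. A call with a gripper value outside its range is refused whole. The fingers move at their own pace and stop on an object; "grip_force" is the grip in N (left out, the last holds). Time passes only in rows, so rows that repeat a pose let the fingers close. It gives the time, the measured TCP pose, the force, the opening and the grip force at its end, in the units of the state.
- telemetry.sense(): the state, without advancing time (a new reading comes with each control period).
- imaging.grab_frame(name): name is "scene" or "top" or "wrist"; returns a dict with "image" (420x560x3 uint8, red, green, blue), "fx", "fy", "cx", "cy" (pixels), "world_to_cam" (4x4, takes a point from world to camera coordinates). Camera axes: x right, y down, z forward; pixel columns grow to the right and rows downward; lengths in m; the calibration is good to about 2 mm. A picture is of the moment at which its call begins. There is no depth.
- order.hand_in(): hands the job in; it is judged then, once.
The state is a dict: "time": time; "joints": joint angles; "joint_vel": joint speeds; "joint_torque": joint torques, N m; "tcp_pos": TCP position; "tool_rot": TCP orientation; "ft_force": force on the tool from outside, world axes, zero at the start; "moment": the same for the moment, N m; "width": finger opening in m; "grasp_force": force on a finger pad.
Only numpy, scipy, OpenCV 4.12 (cv2) and the standard library are available. Lean on these libraries where they do the work, as an engineer would, in place of code of your own. Each camera call takes 0.05 s, during which the arm holds its last target. There are 200 camera calls.

## Working session

There is one attempt and no reset: what is moved stays moved. The work goes in short steps, Python scripts to look and compute and a tool call to move; the robot and the scene stay as the last step left them, time stands still between calls to the robot, and variables do not carry over. Pictures are saved under pics/ and viewed, at most 14 in all, crops included, and the job is handed in when it is done.

Besides the shell and the picture viewer there is one more tool, called after ">>>" as a command line: name --argument value ..., lists and objects as JSON in quotes. carry_out: Moves the arm, as the interface text tells. Shift numbers are shares of 0.12 m and turn numbers shares of 180 degrees, none past 1 either way. Its arguments: {"type":"object","properties":{"plan":{"type":"array"},"grip_force":{"type":"number"}},"required":["plan"]}

```bash
mkdir -p pics
cat > h.py <<'E'
import numpy as np, cv2
from bench import telemetry, imaging, order, robot
def shot(cam,name,crop=None,scale=1):
    f=imaging.grab_frame(cam); im=f["image"][:,:,::-1]
    cv2.imwrite(f"pics/{name}_raw.png",im)
    np.savez(f"pics/{name}.npz",K=[f["fx"],f["fy"],f["cx"],f["cy"]],T=f["world_to_cam"])
    return crop_(name,name,crop,scale)
def crop_(name,out,crop=None,scale=1):
    im=cv2.imread(f"pics/{name}_raw.png")
    if crop: x0,y0,x1,y1=crop; im=im[y0:y1,x0:x1]
    im=cv2.resize(im,None,fx=scale,fy=scale,interpolation=cv2.INTER_CUBIC)
    cv2.imwrite(f"pics/{out}.png",im)
def world(name,pts,z):
    d=np.load(f"pics/{name}.npz"); fx,fy,cx,cy=d["K"]; T=d["T"]; R=T[:3,:3]; c=-R.T@T[:3,3]
    out=[]
    for u,v in pts:
        r=R.T@np.array([(u-cx)/fx,(v-cy)/fy,1]); out.append(c+r*(z-c[2])/r[2])
    return np.array(out)
def proj(name,P):
    d=np.load(f"pics/{name}.npz"); fx,fy,cx,cy=d["K"]; T=d["T"]
    p=np.atleast_2d(P)@T[:3,:3].T+T[:3,3]; return np.c_[fx*p[:,0]/p[:,2]+cx,fy*p[:,1]/p[:,2]+cy]
E
python3 - <<'E'
from h import *
np.set_printoptions(precision=4,suppress=True)
shot("top","top0",None,1.4); shot("scene","sc0",None,1.4)
for n in("top0","sc0"):
    d=np.load(f"pics/{n}.npz"); print(d["K"],-d["T"][:3,:3].T@d["T"][:3,3])
print(telemetry.sense())
E
```

```text
[428.6409 428.6409 284.4772 212.1255] [0.3386 0.0137 0.872 ]
[384.0505 384.0505 282.6138 210.306 ] [ 0.2561 -0.4661  0.6959]
{'time': 0.1, 'joints': array([-1.2234,  0.3536,  1.6341,  0.    ,  1.1552, -0.0024]), 'joint_vel': array([-0.0008, -0.0021, -0.0012,  0.001 ,  0.0007, -0.0012]), 'joint_torque': array([ -0.0011, -60.6356, -34.2818,  -0.0001,   0.004 ,  -0.    ]), 'tcp_pos': array([ 0.2141, -0.5867,  0.2306]), 'tool_rot': array([-0.0006,  0.9847,  0.174 , -0.0001]), 'ft_force': array([-0.4395, -0.0626, -0.0099]), 'moment': array([0.0216, 0.0575, 0.0236]), 'grasp_force': 0.0, 'width': 0.08529053795767007}
```

View pics/top0.png

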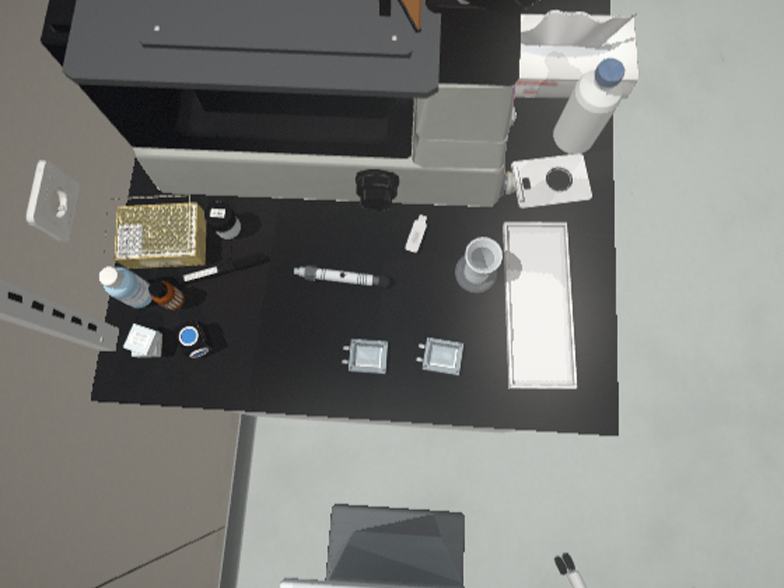

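View pics/sc0.png

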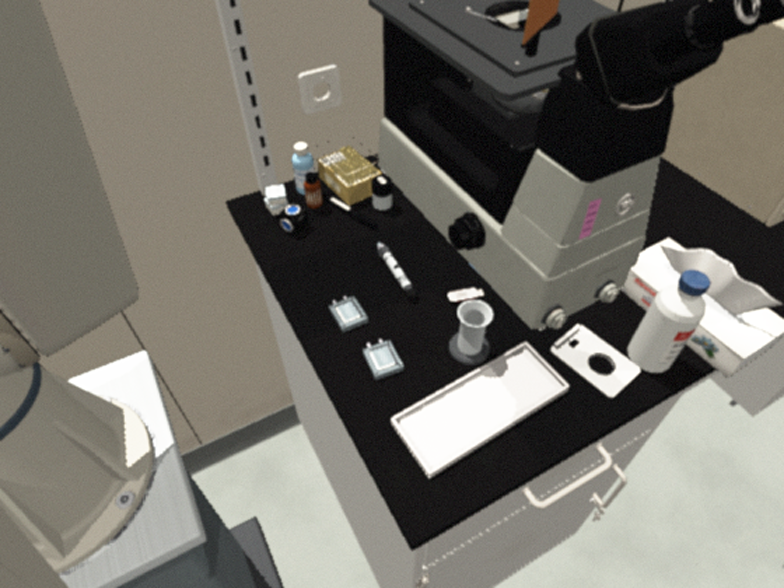

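The top view shows two cells, at about (367,356) and (441,356). The lamp has its knob at (387,281) and tip at (297,272), the stand is at (478,268) and the tray centre at (540,305). I'll crop this larger next.

Run:
```python
from h import *
crop_("top0","c1",(200,150,420,290),3.6)
```

```text
(no output)
```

View pics/c1.png

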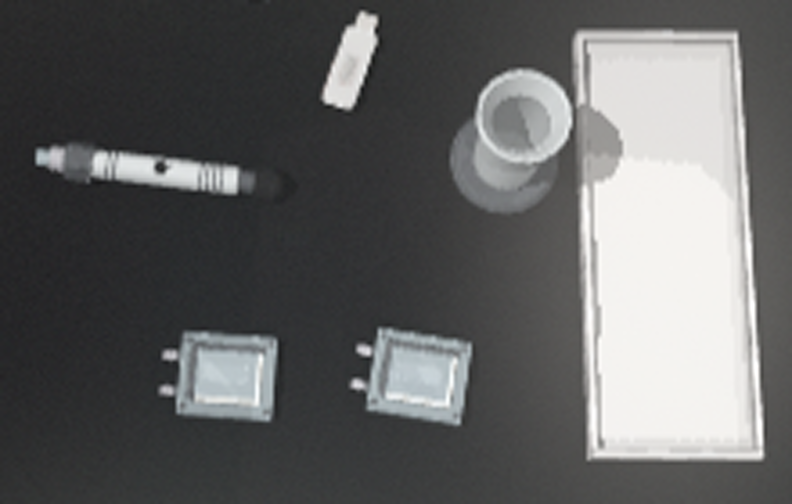

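Run:
```python
from h import *
np.set_printoptions(precision=4,suppress=True)
def W(p,z): return world("top0",np.array(p)/3.6+[200,150]-0.4,z)
for n,c in dict(A=[(181,331),(277,337),(273,420),(177,415)],B=[(379,328),(471,341),(461,424),(367,410)]).items():
    w=W(c,.012); m=w.mean(0); ey=(w[0]-w[1]+w[3]-w[2])[:2]; ex=(w[0]-w[3]+w[1]-w[2])[:2]
    print(n,m,np.linalg.norm(ey)/2,np.linalg.norm(ex)/2,"yaw",np.arctan2(-ey[0],ey[1]),np.arctan2(ex[1],ex[0]))
print("seamA start corner end",W([(194,403),(261,405),(264,353)],.014))
print("seamB start corner end",W([(386,399),(452,408),(462,357)],.014))
print("lamp",W([(36,155),(275,183)],.01))
print("stand",W([(504,166)],.004),W([(524,117)],.089))
t=W([(575,33),(739,32),(763,458),(588,458)],.014);print("tray",t,t.mean(0))
print("usb",W([(350,60)],.004))
```

```text
A [0.4587 0.0633 0.012 ] 0.05390460635364997 0.04706639753248167 yaw 0.008468260728590455 0.030137618641862835
B [ 0.4659 -0.0443  0.012 ] 0.05254890583011212 0.04701275812313415 yaw -0.07917260428221627 -0.083433960118927
seamA start corner end [[0.4419 0.0803 0.014 ]
 [0.4432 0.043  0.014 ]
 [0.4725 0.0435 0.014 ]]
seamB start corner end [[ 0.4512 -0.0262  0.014 ]
 [ 0.4486 -0.0631  0.014 ]
 [ 0.4775 -0.0675  0.014 ]]
lamp [[0.5802 0.1842 0.01  ]
 [0.5725 0.0444 0.01  ]]
stand [[ 0.5933 -0.0882  0.004 ]] [[ 0.5962 -0.0879  0.089 ]]
tray [[ 0.6748 -0.1261  0.014 ]
 [ 0.6819 -0.2228  0.014 ]
 [ 0.4323 -0.2358  0.014 ]
 [ 0.4259 -0.1393  0.014 ]] [ 0.5537 -0.181   0.014 ]
usb [[0.6527 0.0055 0.004 ]]
```

>>> carry_out --plan '[[[0,0,0.031],[0.25,0.442,-0.07],-1],[[0,0,0.062],[0.499,0.884,-0.139],-1]]'

```text
time: 0.35
tcp_pos: [0.2742, -0.4799, 0.2139]
tool_rot: [-0.0, 0.963, 0.27, 0.0]
ft_force: [1.3, 0.5, 1.1]
width: 0.0851
grasp_force: 0.0
```

>>> carry_out --plan '[[[0,0,0.031],[0.25,0.442,-0.07],-1],[[0,0,0.062],[0.499,0.884,-0.139],-1]]'

```text
time: 0.6
tcp_pos: [0.3345, -0.3732, 0.1975]
tool_rot: [-0.0, 0.932, 0.363, 0.0]
ft_force: [1.2, -0.3, -0.0]
width: 0.0849
grasp_force: 0.0
```

>>> carry_out --plan '[[[0,0,0.031],[0.25,0.442,-0.07],-1],[[0,0,0.062],[0.499,0.884,-0.139],-1]]'

```text
time: 0.85
tcp_pos: [0.3944, -0.2671, 0.181]
tool_rot: [0.0, 0.892, 0.452, 0.0]
ft_force: [1.4, 0.5, -0.3]
width: 0.0854
grasp_force: 0.0
```

>>> carry_out --plan '[[[0,0,0.031],[0.25,0.442,-0.07],-1],[[0,0,0.062],[0.499,0.884,-0.139],-1]]'

```text
time: 1.1
tcp_pos: [0.4543, -0.161, 0.1643]
tool_rot: [0.0, 0.844, 0.536, 0.0]
ft_force: [0.7, -0.2, 0.4]
width: 0.0855
grasp_force: 0.0
```

>>> carry_out --plan '[[[0,0,0.031],[0.25,0.442,-0.07],-1],[[0,0,0.062],[0.499,0.884,-0.139],-1]]'

```text
time: 1.35
tcp_pos: [0.5143, -0.0548, 0.1476]
tool_rot: [0.0, 0.788, 0.616, -0.0]
ft_force: [-0.1, -0.8, -0.8]
width: 0.0856
grasp_force: 0.0
```

>>> carry_out --plan '[[[0,0,0.031],[0.25,0.442,-0.07],-1],[[0,0,0.062],[0.499,0.884,-0.139],-1],[[0,0,0.062],[0.499,0.884,-0.139],-1],[[0,0,0.062],[0.499,0.884,-0.139],-1]]'

```text
time: 1.85
tcp_pos: [0.5728, 0.0494, 0.1306]
tool_rot: [-0.0, 0.725, 0.689, -0.001]
ft_force: [-0.4, 0.5, -0.3]
width: 0.0853
grasp_force: 0.0
```

Run:
```python
from h import *
np.set_printoptions(precision=4,suppress=True)
s=telemetry.sense();print(s["time"],s["tcp_pos"],s["tool_rot"],s["joints"])
shot("wrist","w1",None,1.4)
# expected tip & knob pixels
print(proj("w1",[[.5802,.1842,.01],[.5726,.0495,.01]]))
```

```text
1.85 [0.5728 0.0494 0.1306] [-0.0004  0.7252  0.6885 -0.0007] [ 0.0835  0.3923  1.8281 -0.0003  0.9227  0.1355]
[[280.7673  34.7436]
 [279.8555 207.3502]]
```

View pics/w1.png

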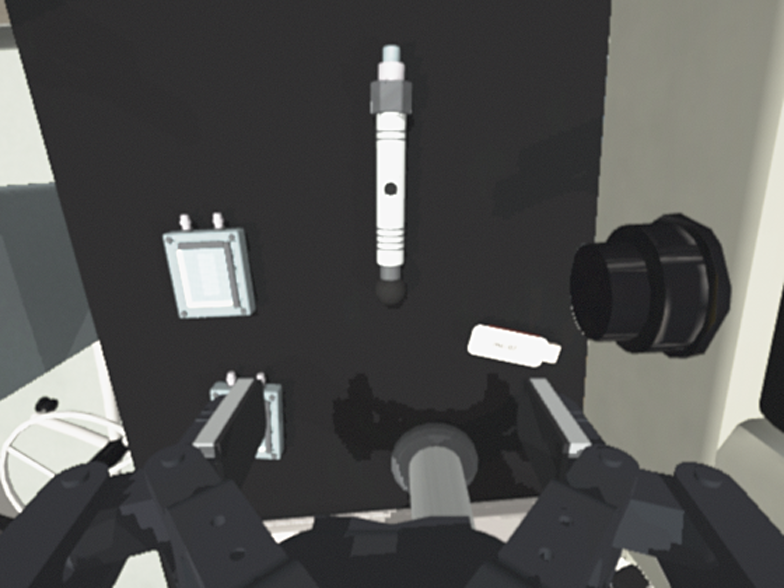

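The wrist view puts the knob at (391,290) and the tip at (391,45), matching my estimate to about 1 mm. The USB stick at (515,345) is clear of the fingers, so I'll descend half open.

>>> carry_out --plan '[[[0,0,0],[0,0,-0.35],0],[[0,0,0],[0,0,-0.7],0],[[0,0,0],[0,0,-0.7],0]]' --grip_force 50

```text
time: 2.28
tcp_pos: [0.5706, 0.0478, 0.045]
tool_rot: [-0.002, 0.726, 0.688, -0.002]
ft_force: [0.5, -0.1, 0.5]
width: 0.0429
grasp_force: 0.0
```

>>> carry_out --plan '[[[0,0,0],[0,0,-0.15],0],[[0,0,0],[0,0,-0.3],0],[[0,0,0],[0,0,-0.375],0],[[0,0,0],[0,0,-0.375],0]]'

```text
time: 2.78
tcp_pos: [0.573, 0.0493, 0.0016]
tool_rot: [-0.0, 0.725, 0.688, -0.0]
ft_force: [0.0, 0.2, 0.3]
width: 0.0425
grasp_force: 0.0
```

>>> carry_out --plan '[[[0,0,0],[0,0,0],1],[[0,0,0],[0,0,0],1],[[0,0,0],[0,0,0],1],[[0,0,0],[0,0,0],1],[[0,0,0],[0,0,0],1],[[0,0,0],[0,0,0],1]]'

```text
time: 3.52
tcp_pos: [0.5739, 0.0494, 0.0026]
tool_rot: [0.0, 0.725, 0.688, 0.0]
ft_force: [-1.1, 0.2, 5.8]
width: 0.0164
grasp_force: 48.9
```

>>> carry_out --plan '[[[0,0,0],[0,0,0.05],1],[[0,0,0],[0,0,0.1],1],[[0,0,0],[0,0,0.2],1],[[0,0,0],[0,0,0.35],1],[[0,0,0],[0,0,0.35],1]]'

```text
time: 4.15
tcp_pos: [0.5749, 0.0494, 0.0463]
tool_rot: [0.001, 0.725, 0.688, 0.001]
ft_force: [0.1, -0.2, -1.9]
width: 0.0165
grasp_force: 48.8
```

Run:
```python
from h import *
shot("scene","sc1",(150,100,430,310),2.8)
```

```text
(no output)
```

View pics/sc1.png

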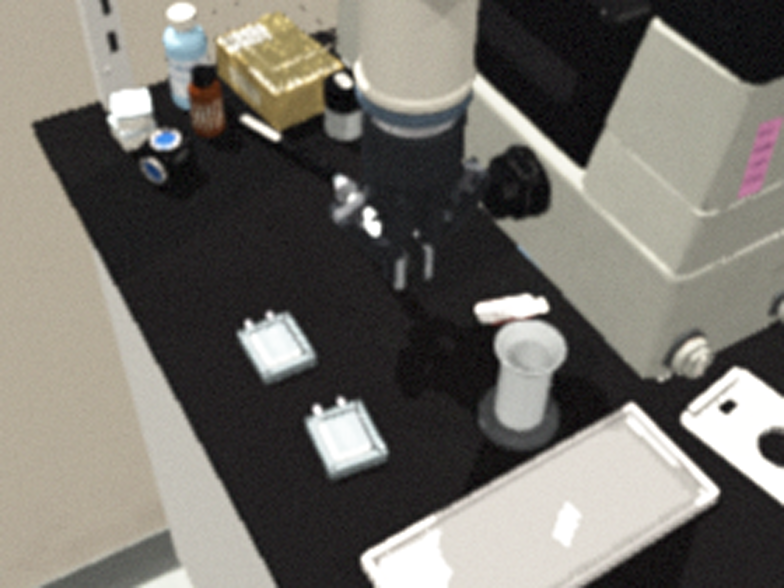

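The lamp has come up with the gripper: it's level behind the fingers, tip near (345,195). I'll lift it higher and ease the grip.

>>> carry_out --plan '[[[0,0,0],[0,0,0.35],1],[[0,0,0],[0,0,0.7],1],[[0,0,0],[0,0,0.7],1]]'

```text
time: 4.58
tcp_pos: [0.5756, 0.0495, 0.1311]
tool_rot: [0.002, 0.725, 0.688, 0.002]
ft_force: [-0.3, 0.6, -2.2]
width: 0.0164
grasp_force: 49.0
```

>>> carry_out --plan '[[[0,0,0],[0,0,0.35],1],[[0,0,0],[0,0,0.7],1],[[0,0,0],[0,0,0.7],1],[[0,0,0],[0,0,0.7],1]]'

```text
time: 5.08
tcp_pos: [0.5725, 0.0492, 0.2106]
tool_rot: [-0.001, 0.725, 0.688, -0.001]
ft_force: [-0.1, 0.4, -2.1]
width: 0.0165
grasp_force: 49.1
```

>>> carry_out --plan '[[[0,0,0],[0,0,0],1],[[0,0,0],[0,0,0],1]]' --grip_force 20

```text
time: 5.32
tcp_pos: [0.5728, 0.0493, 0.2109]
tool_rot: [-0.001, 0.725, 0.688, -0.001]
ft_force: [-0.2, 0.2, -1.0]
width: 0.0166
grasp_force: 49.1
```

>>> carry_out --plan '[[[0,0,0],[0,0,0],1],[[0,0,0],[0,0,0],1]]' --grip_force 2.2

```text
time: 5.58
tcp_pos: [0.5734, 0.0493, 0.212]
tool_rot: [-0.0, 0.725, 0.688, -0.0]
ft_force: [-0.6, -0.2, -0.8]
width: 0.0167
grasp_force: 49.1
```

>>> carry_out --plan '[[[0,0,0],[0,0,0],0.9],[[0,0,0],[0,0,0],0.9],[[0,0,0],[0,0,0],0.9]]' --grip_force 20

```text
time: 5.95
tcp_pos: [0.5735, 0.0493, 0.2122]
tool_rot: [0.0, 0.725, 0.688, 0.0]
ft_force: [0.4, -0.7, -0.7]
width: 0.0165
grasp_force: 49.1
```

>>> carry_out --plan '[[[0,0,0],[0,0,0],0.75],[[0,0,0],[0,0,0],0.75]]'

```text
time: 6.2
tcp_pos: [0.5735, 0.0493, 0.2122]
tool_rot: [0.0, 0.725, 0.688, -0.0]
ft_force: [0.7, 0.3, -1.1]
width: 0.0165
grasp_force: 49.1
```

>>> carry_out --plan '[[[0,0,0],[0,0,0],0.68],[[0,0,0],[0,0,0],0.68]]'

```text
time: 6.45
tcp_pos: [0.5735, 0.0493, 0.2122]
tool_rot: [0.0, 0.725, 0.688, 0.0]
ft_force: [-0.5, -0.2, -1.8]
width: 0.0165
grasp_force: 49.1
```

>>> carry_out --plan '[[[0,0,0],[0,0,0],0.65],[[0,0,0],[0,0,0],0.65]]'

```text
time: 6.7
tcp_pos: [0.5735, 0.0493, 0.2122]
tool_rot: [0.0, 0.725, 0.688, 0.0]
ft_force: [0.4, 0.1, -0.3]
width: 0.0165
grasp_force: 49.1
```

>>> carry_out --plan '[[[0,0,0],[0,0,0],0.6],[[0,0,0],[0,0,0],0.6]]'

```text
time: 6.95
tcp_pos: [0.5735, 0.0493, 0.2122]
tool_rot: [-0.0, 0.725, 0.688, -0.0]
ft_force: [0.6, -0.1, -1.7]
width: 0.0172
grasp_force: 35.0
```

>>> carry_out --plan '[[[0,0,0],[0,0,0],0.58],[[0,0,0],[0,0,0],0.58]]'

```text
time: 7.2
tcp_pos: [0.5735, 0.0493, 0.2122]
tool_rot: [-0.0, 0.725, 0.688, 0.0]
ft_force: [-0.4, -0.4, -1.5]
width: 0.0177
grasp_force: 20.5
```

>>> carry_out --plan '[[[0,0,0],[0,0,0],0.57],[[0,0,0],[0,0,0],0.57]]'

```text
time: 7.45
tcp_pos: [0.5734, 0.0493, 0.2122]
tool_rot: [0.0, 0.725, 0.688, -0.0]
ft_force: [-0.2, -0.9, -1.6]
width: 0.0184
grasp_force: 14.0
```

>>> carry_out --plan '[[[0,0,0],[0,0,0],0.563],[[0,0,0],[0,0,0],0.563]]'

```text
time: 7.7
tcp_pos: [0.5735, 0.0494, 0.2122]
tool_rot: [-0.0, 0.725, 0.688, 0.0]
ft_force: [0.6, -0.2, -1.4]
width: 0.0191
grasp_force: 10.1
```

>>> carry_out --plan '[[[0,0,0],[0,0,0],0.559],[[0,0,0],[0,0,0],0.559]]'

```text
time: 7.95
tcp_pos: [0.5735, 0.0494, 0.2122]
tool_rot: [-0.0, 0.725, 0.688, 0.0]
ft_force: [-0.1, 0.7, -1.3]
width: 0.0188
grasp_force: 8.1
```

>>> carry_out --plan '[[[0,0,0],[0,0,0],0.554],[[0,0,0],[0,0,0],0.554]]'

```text
time: 8.2
tcp_pos: [0.5734, 0.0493, 0.2122]
tool_rot: [-0.0, 0.725, 0.688, -0.0]
ft_force: [-0.3, 1.6, -0.7]
width: 0.0188
grasp_force: 5.8
```

>>> carry_out --plan '[[[0,0,0],[0,0,0],0.551],[[0,0,0],[0,0,0],0.551]]'

```text
time: 8.45
tcp_pos: [0.5735, 0.0493, 0.2122]
tool_rot: [0.0, 0.725, 0.688, 0.0]
ft_force: [-0.4, 0.7, -0.6]
width: 0.0191
grasp_force: 4.5
```

>>> carry_out --plan '[[[0,0,0],[0,0,0],0.5485],[[0,0,0],[0,0,0],0.5485],[[0,0,0],[0,0,0],0.5485]]'

```text
time: 8.82
tcp_pos: [0.5735, 0.0493, 0.2122]
tool_rot: [-0.0, 0.725, 0.688, 0.0]
ft_force: [0.2, 0.2, -0.9]
width: 0.0194
grasp_force: 3.6
```

>>> carry_out --plan '[[[0,0,0],[0,0,0],0.5465],[[0,0,0],[0,0,0],0.5465],[[0,0,0],[0,0,0],0.5465],[[0,0,0],[0,0,0],0.5465]]'

```text
time: 9.32
tcp_pos: [0.5734, 0.0493, 0.2122]
tool_rot: [-0.0, 0.725, 0.688, -0.0]
ft_force: [-0.6, -0.3, -1.0]
width: 0.0192
grasp_force: 2.9
```

Run:
```python
from h import *
shot("wrist","w2",None,1.0)
shot("scene","sc2",(150,100,430,310),2)
a=cv2.imread("pics/w2.png");b=cv2.imread("pics/sc2.png")
cv2.imwrite("pics/m2.png",cv2.resize(np.vstack([np.hstack([a[:,80:480],cv2.resize(b[:,160:560],(400,420))])]),None,fx=1,fy=1))
print(telemetry.sense()["grasp_force"])
```

```text
2.860346920788288
```

View pics/m2.png

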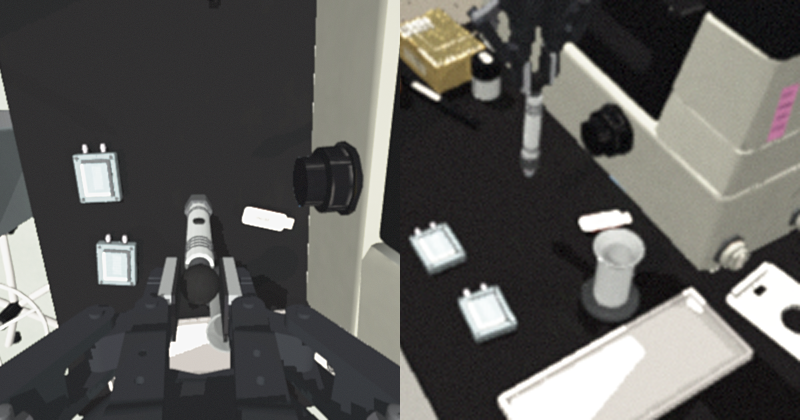

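>>> carry_out --plan '[[[0,0,0],[0,0,0],0.5445],[[0,0,0],[0,0,0],0.5445],[[0,0,0],[0,0,0],0.5445],[[0,0,0],[0,0,0],0.5445],[[0,0,0],[0,0,0],0.5445],[[0,0,0],[0,0,0],0.5445]]'

```text
time: 10.18
tcp_pos: [0.5735, 0.0493, 0.2122]
tool_rot: [-0.0, 0.725, 0.688, -0.0]
ft_force: [-0.5, -0.8, -1.8]
width: 0.0194
grasp_force: 2.2
```

>>> carry_out --plan '[[[0,0,0],[0,0,0],1],[[0,0,0],[0,0,0],1],[[0,0,0],[0,0,0],1],[[0,0,0],[0,0,0],1]]' --grip_force 50

```text
time: 10.68
tcp_pos: [0.5735, 0.0493, 0.2122]
tool_rot: [-0.0, 0.725, 0.688, -0.0]
ft_force: [-0.0, -0.4, -0.2]
width: 0.0164
grasp_force: 48.8
```

Run:
```python
from h import *
np.set_printoptions(precision=4,suppress=True)
shot("wrist","w3",None,1.0); shot("top","top1"); shot("scene","sc3")
a=cv2.imread("pics/w3_raw.png")[110:310,180:380]
k=np.array([.5735,.0493,.220])
for n in("w3","top1","sc3"): print(n,proj(n,[k,k-[0,0,.135]]))
p,q=proj("top1",[k-[0,0,.135],k-[0,0,.135]])[0].astype(int)
b=cv2.imread("pics/top1_raw.png")[q-50:q+50,p-50:p+50]
p,q=proj("sc3",[k-[0,0,.135],k-[0,0,.135]])[0].astype(int); 
c=cv2.imread("pics/sc3_raw.png")[q-50:q+50,p-50:p+50]; print("sc crop",p-50,q-50)
cv2.imwrite("pics/m3.png",np.hstack([cv2.resize(a,(400,400)),cv2.resize(c,(400,400))]))
```

```text
w3 [[280.4916 283.0549]
 [279.9045 205.4922]]
top1 [[270.8553 165.2518]
 [272.8334 189.4634]]
sc3 [[297.3635 138.7641]
 [295.6204 187.0653]]
sc crop 245 137
```

View pics/m3.png

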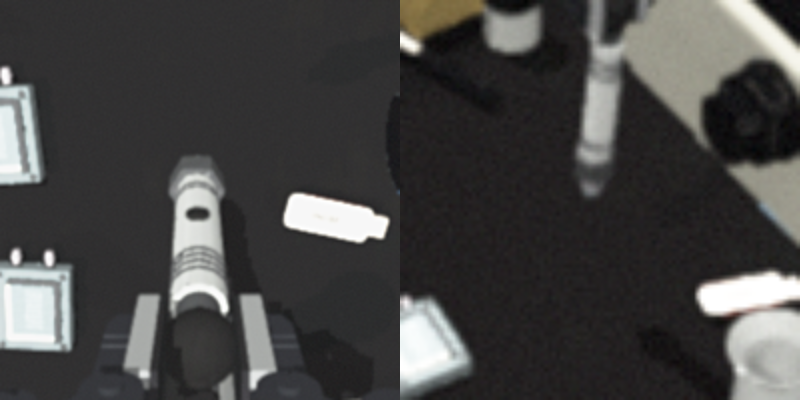

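Run:
```python
from h import *
np.set_printoptions(precision=1,suppress=True)
k=np.array([.5735,.0493,.220])
for d in (0,5,10,15,20):
    t=d/135; u=np.array([0.055*np.sin(t),np.sin(t),-np.cos(t)]); n=np.array([0,np.cos(t),np.sin(t)])
    print(d,proj("sc3",k+.135*u),"collar far edge",proj("w3",[k+.108*u+.010*n,k+.118*u+.010*n]).ravel())
```

```text
0 [[295.6 187.1]] collar far edge [279.3 203.  279.3 199.7]
5 [[294.6 185.6]] collar far edge [279.3 198.4 279.3 194.8]
10 [[293.6 184.1]] collar far edge [279.4 193.7 279.4 189.9]
15 [[292.6 182.5]] collar far edge [279.4 189.1 279.4 185. ]
20 [[291.6 180.9]] collar far edge [279.4 184.5 279.4 180.1]
```

The wrist view shows the knob at (203,347) and the collar at (197,165). The scene view has the tip at (192,195). So the lamp hangs about 0.08 rad short of vertical, tip towards +y. I'll take that out with a small tool tilt while moving above the left cell's seam start.

>>> carry_out --plan '[[[-0.012,0,0],[-0.2,0.06,-0.05],1],[[-0.025,0,0],[-0.4,0.12,-0.1],1],[[-0.025,0,0],[-0.6,0.12,-0.1],1]]'

```text
time: 11.2
tcp_pos: [0.5005, 0.0644, 0.1997]
tool_rot: [0.028, 0.724, 0.688, -0.027]
ft_force: [-0.7, -0.5, -1.5]
width: 0.0165
grasp_force: 48.9
```

>>> carry_out --plan '[[[0,0,0],[-0.16,0.06,-0.05],1],[[0,0,0],[-0.32,0.127,-0.1],1],[[0,0,0],[-0.483,0.127,-0.15],1],[[0,0,0],[-0.483,0.127,-0.192],1],[[0,0,0],[-0.483,0.127,-0.192],1],[[0,0,0],[-0.483,0.127,-0.192],1]]'

```text
time: 11.95
tcp_pos: [0.4445, 0.079, 0.1774]
tool_rot: [0.029, 0.725, 0.688, -0.027]
ft_force: [-0.0, 0.2, -1.4]
width: 0.0164
grasp_force: 48.9
```

Run:
```python
from h import *
np.set_printoptions(precision=4,suppress=True)
s=telemetry.sense();print(s["tcp_pos"],s["tool_rot"],s["width"],s["grasp_force"])
t=s["tcp_pos"]; k=t+[0,0,.008]; tip=k-[0,0,.135]
out=[]
for c,n in(("top","top2"),("scene","sc4")):
    shot(c,n); p=proj(n,[k,tip,[.4435,.079,.014]]); print(n,p)
    x,y=p[1].astype(int); x0,y0=x-40,y-40; print("origin",x0,y0)
    out.append(cv2.resize(cv2.imread(f"pics/{n}_raw.png")[y0:y0+80,x0:x0+80],(400,400),interpolation=cv2.INTER_CUBIC))
cv2.imwrite("pics/m4.png",np.hstack(out))
```

```text
[0.4445 0.079  0.1774] [ 0.0287  0.7249  0.6877 -0.0267] 0.016365197677048356 48.92106771469116
top2 [[247.2984 246.7261]
 [253.0173 257.8706]
 [254.2175 260.7909]]
origin 213 217
sc4 [[232.8666 164.3204]
 [238.7411 209.4881]
 [239.701  220.0634]]
origin 198 169
```

View pics/m4.png

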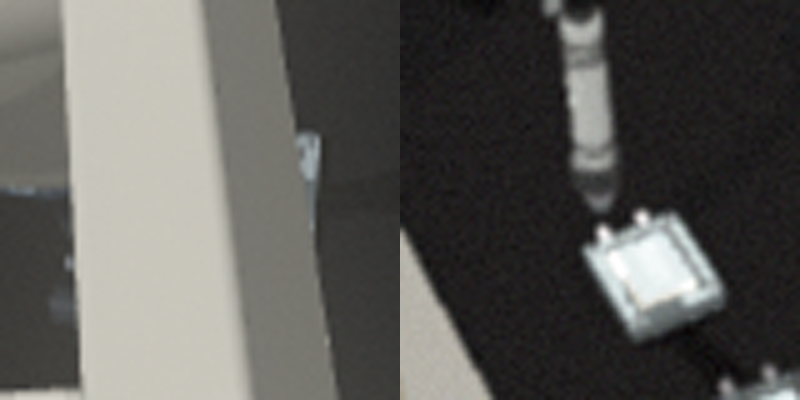

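The scene view has the tip at (200,208) in the right-hand crop, within 2 mm of the predicted vertical. Cell 1 hasn't moved, and the start of its seam is at about (208,255). I'll descend and trace.

>>> carry_out --plan '[[[0,0,0],[0,0,-0.035],1],[[0,0,0],[0,0,-0.07],1],[[0,0,0],[0,0,-0.105],1],[[0,0,0],[0,0,-0.14],1],[[0,0,0],[0,0,-0.17],1],[[0,0,0],[0,0,-0.2],1],[[0,0,0],[0,0,-0.2],1],[[0,0,0],[0,0,-0.2],1],[[0,0,0],[0,0,-0.2],1]]'

```text
time: 13.18
tcp_pos: [0.4436, 0.079, 0.1533]
tool_rot: [0.029, 0.725, 0.688, -0.027]
ft_force: [-0.2, -0.7, -1.5]
width: 0.0166
grasp_force: 48.9
```

>>> carry_out --plan '[[[0,0,0],[0,-0.025,0],1],[[0,0,0],[0,-0.06,0],1],[[0,0,0],[0,-0.095,0],1],[[0,0,0],[0,-0.13,0],1],[[0,0,0],[0,-0.165,0],1],[[0,0,0],[0,-0.2,0],1],[[0,0,0],[0,-0.235,0],1],[[0,0,0],[0,-0.265,0],1],[[0,0,0],[0,-0.29,0],1],[[0,0,0],[0,-0.29,0],1],[[0,0,0],[0,-0.29,0],1]]'

```text
time: 14.55
tcp_pos: [0.4435, 0.0442, 0.1532]
tool_rot: [0.028, 0.725, 0.688, -0.027]
ft_force: [0.8, -0.2, -1.9]
width: 0.0166
grasp_force: 48.9
```

>>> carry_out --plan '[[[0,0,0],[0.025,0,0],1],[[0,0,0],[0.06,0,0],1],[[0,0,0],[0.095,0,0],1],[[0,0,0],[0.13,0,0],1],[[0,0,0],[0.165,0,0],1],[[0,0,0],[0.195,0,0],1],[[0,0,0],[0.22,0,0],1],[[0,0,0],[0.22,0,0],1],[[0,0,0],[0.22,0,0],1],[[0,0,0],[0.22,0,0],1]]'

```text
time: 15.8
tcp_pos: [0.4698, 0.0442, 0.1531]
tool_rot: [0.028, 0.725, 0.688, -0.027]
ft_force: [-1.2, -0.2, -1.0]
width: 0.0164
grasp_force: 48.9
```

Run:
```python
from h import *
np.set_printoptions(precision=4,suppress=True)
s=telemetry.sense();print(s["tcp_pos"],s["grasp_force"])
t=s["tcp_pos"]; tip=t-[0,0,.127]
shot("scene","sc5"); p=proj("sc5",[tip,[.4708,.0445,.014]]); print(p,p*5-5*np.array([190,170]))
cv2.imwrite("pics/m5.png",cv2.resize(cv2.imread("pics/sc5_raw.png")[170:290,190:330],None,fx=5,fy=5,interpolation=cv2.INTER_CUBIC))
```

```text
[0.4698 0.0442 0.1531] 48.92104983329773
[[256.3156 222.6894]
 [256.9384 225.8025]] [[331.5781 263.447 ]
 [334.6921 279.0124]]
```

View pics/m5.png

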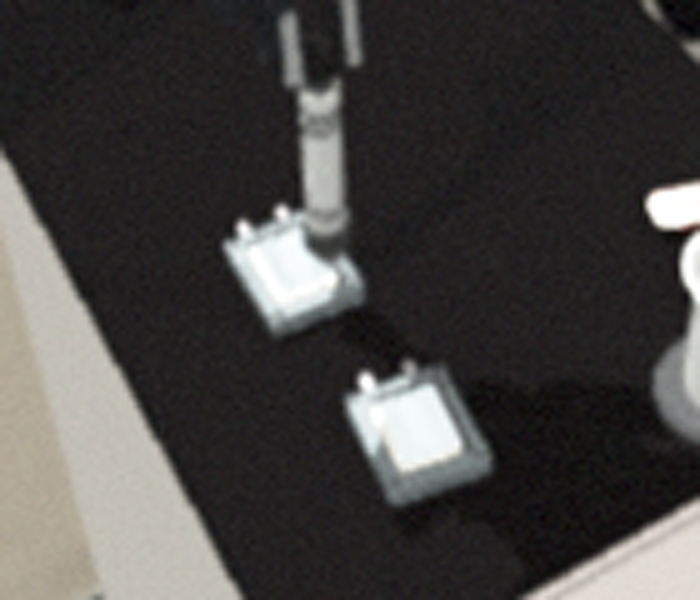

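Tip is at about (328,265), over the end of cell 1's seam as planned. Cell 2 hasn't moved. I'll lift and go on to cell 2.

>>> carry_out --plan '[[[0,0,0],[0,0,0.04],1],[[0,0,0],[0,0,0.08],1],[[0,0,0],[0,0,0.16],1],[[0,0,0],[0,0,0.25],1],[[0,0,0],[-0.07,-0.3,0.25],1],[[0,0,0],[-0.145,-0.593,0.25],1],[[0,0,0],[-0.145,-0.593,0.25],1],[[0,0,0],[-0.145,-0.593,0.25],1],[[0,0,0],[-0.145,-0.593,0.25],1]]'

```text
time: 16.98
tcp_pos: [0.4529, -0.0264, 0.1834]
tool_rot: [0.029, 0.725, 0.688, -0.027]
ft_force: [0.5, -0.9, -1.0]
width: 0.0166
grasp_force: 48.9
```

Run:
```python
from h import *
np.set_printoptions(precision=4,suppress=True)
s=telemetry.sense();print(s["tcp_pos"],s["grasp_force"])
t=s["tcp_pos"]; tip=t-[0,0,.127]
shot("scene","sc6"); p=proj("sc6",[tip,[.4524,-.027,.014],[.4496,-.062,.014],[.4768,-.0645,.014]]); print(p*5-5*np.array([190,170]))
cv2.imwrite("pics/m6.png",cv2.resize(cv2.imread("pics/sc6_raw.png")[170:290,190:330],None,fx=5,fy=5,interpolation=cv2.INTER_CUBIC))
```

```text
[ 0.4529 -0.0264  0.1834] 48.93491506576538
[[366.7502 347.3893]
 [370.0612 407.9927]
 [401.9878 470.5989]
 [461.5027 448.8183]]
```

View pics/m6.png

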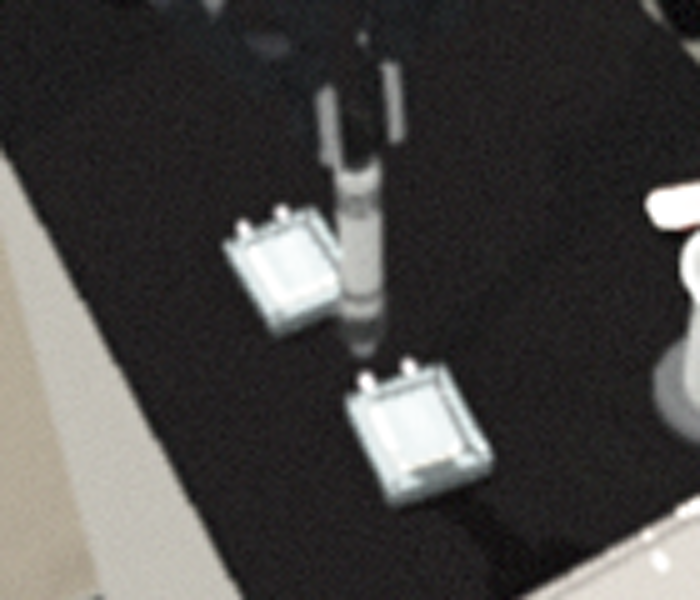

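Tip at (362,355). Seam corner (403,472) and end (461,450) match the prediction. Descend and trace cell 2.

>>> carry_out --plan '[[[0,0,0],[0,0,-0.035],1],[[0,0,0],[0,0,-0.07],1],[[0,0,0],[0,0,-0.105],1],[[0,0,0],[0,0,-0.14],1],[[0,0,0],[0,0,-0.175],1],[[0,0,0],[0,0,-0.21],1],[[0,0,0],[0,0,-0.24],1],[[0,0,0],[0,0,-0.25],1],[[0,0,0],[0,0,-0.25],1],[[0,0,0],[0,0,-0.25],1]]'

```text
time: 18.27
tcp_pos: [0.4526, -0.027, 0.1533]
tool_rot: [0.029, 0.725, 0.688, -0.027]
ft_force: [0.1, -0.1, -0.8]
width: 0.0167
grasp_force: 48.9
```

>>> carry_out --plan '[[[0,0,0],[0,-0.025,0],1],[[0,0,0],[-0.005,-0.06,0],1],[[0,0,0],[-0.008,-0.095,0],1],[[0,0,0],[-0.011,-0.13,0],1],[[0,0,0],[-0.014,-0.165,0],1],[[0,0,0],[-0.017,-0.2,0],1],[[0,0,0],[-0.02,-0.235,0],1],[[0,0,0],[-0.022,-0.265,0],1],[[0,0,0],[-0.023,-0.29,0],1],[[0,0,0],[-0.023,-0.29,0],1],[[0,0,0],[-0.023,-0.29,0],1]]'

```text
time: 19.65
tcp_pos: [0.4498, -0.0617, 0.1532]
tool_rot: [0.028, 0.725, 0.688, -0.027]
ft_force: [-0.1, -0.7, -1.5]
width: 0.0159
grasp_force: 48.9
```

>>> carry_out --plan '[[[0,0,0],[0.025,0,0],1],[[0,0,0],[0.06,-0.005,0],1],[[0,0,0],[0.095,-0.008,0],1],[[0,0,0],[0.13,-0.011,0],1],[[0,0,0],[0.165,-0.015,0],1],[[0,0,0],[0.2,-0.018,0],1],[[0,0,0],[0.227,-0.021,0],1],[[0,0,0],[0.227,-0.021,0],1],[[0,0,0],[0.227,-0.021,0],1],[[0,0,0],[0.227,-0.021,0],1]]'

```text
time: 20.9
tcp_pos: [0.4768, -0.0643, 0.1531]
tool_rot: [0.028, 0.725, 0.688, -0.027]
ft_force: [0.2, -0.2, -2.0]
width: 0.0165
grasp_force: 48.9
```

Run:
```python
from h import *
np.set_printoptions(precision=4,suppress=True)
s=telemetry.sense();print(s["tcp_pos"],s["grasp_force"])
t=s["tcp_pos"]; tip=t-[0,0,.127]
shot("scene","sc7"); p=proj("sc7",[tip,[.4768,-.0645,.014],[.595,-.088,.089],[.595,-.088,0.0]]); print(p*5-5*np.array([240,170]))
cv2.imwrite("pics/m7.png",cv2.resize(cv2.imread("pics/sc7_raw.png")[170:290,240:380],None,fx=5,fy=5,interpolation=cv2.INTER_CUBIC))
```

```text
[ 0.4768 -0.0643  0.1531] 48.94069790840149
[[211.2979 432.1728]
 [211.5027 448.8183]
 [493.2738 270.3552]
 [471.2043 397.5563]]
```

View pics/m7.png

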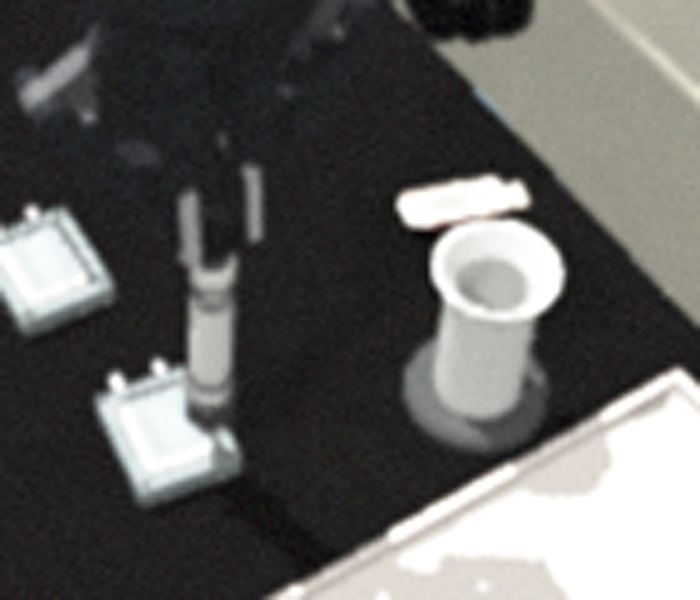

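The tip is at the end of cell 2's seam. The stand's mouth is at (498,270) and its foot at (476,393), which puts the stand at about (0.596, -0.088). I'll raise and move over it.

>>> carry_out --plan '[[[0,0,0],[0,0,0.04],1],[[0,0,0],[0,0,0.08],1],[[0,0,0],[0,0,0.25],1],[[0,0,0],[0,0,0.45],1],[[0,0,0],[0,0,0.67],1],[[0,0,0],[0.33,-0.07,0.67],1],[[0,0,0],[0.66,-0.13,0.67],1],[[0,0,0],[0.993,-0.198,0.67],1],[[0,0,0],[0.993,-0.198,0.67],1],[[0,0,0],[0.993,-0.198,0.67],1],[[0,0,0],[0.993,-0.198,0.67],1]]'

```text
time: 22.32
tcp_pos: [0.5951, -0.0878, 0.2337]
tool_rot: [0.028, 0.725, 0.688, -0.027]
ft_force: [-0.1, 0.3, -1.2]
width: 0.0162
grasp_force: 49.1
```

Run:
```python
from h import *
np.set_printoptions(precision=4,suppress=True)
s=telemetry.sense();print(s["tcp_pos"],s["grasp_force"])
t=s["tcp_pos"]; tip=t-[0,0,.127]
out=[]
for c,n,o in(("scene","sc8",(290,150)),("top","top3",(290,150))):
  shot(c,n); p=proj(n,[tip,[.596,-.088,.089]]); print((p-o)*5)
  out.append(cv2.resize(cv2.imread(f"pics/{n}_raw.png")[o[1]:o[1]+110,o[0]:o[0]+80],None,fx=5,fy=5,interpolation=cv2.INTER_CUBIC))
cv2.imwrite("pics/m8.png",np.hstack(out))
```

```text
[ 0.5951 -0.0878  0.2337] 49.13646876811981
[[248.1799 342.0944]
 [245.3078 369.4364]]
[[282.1065 148.6975]
 [275.9682 160.9114]]
```

View pics/m8.png

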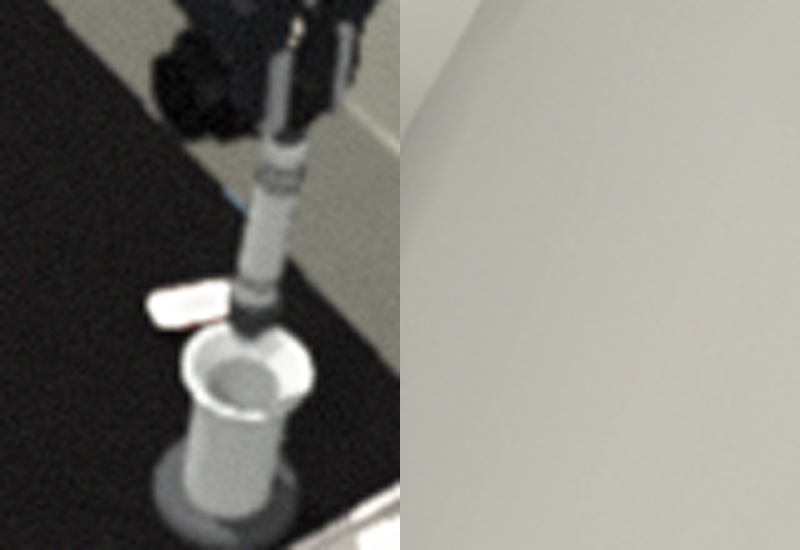

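The mouth centre is at (248,369) and the tip at about (250,338), so they line up. Lower it in.

>>> carry_out --plan '[[[0,0,0],[0,0,-0.08],1],[[0,0,0],[0,0,-0.16],1],[[0,0,0],[0,0,-0.24],1],[[0,0,0],[0,0,-0.32],1],[[0,0,0],[0,0,-0.4],1],[[0,0,0],[0,0,-0.48],1],[[0,0,0],[0,0,-0.56],1],[[0,0,0],[0,0,-0.64],1],[[0,0,0],[0,0,-0.7],1],[[0,0,0],[0,0,-0.75],1],[[0,0,0],[0,0,-0.78],1],[[0,0,0],[0,0,-0.78],1]]'

```text
time: 23.92
tcp_pos: [0.5964, -0.0881, 0.1401]
tool_rot: [0.029, 0.725, 0.688, -0.027]
ft_force: [0.1, 0.3, -1.2]
width: 0.0161
grasp_force: 49.3
```

>>> carry_out --plan '[[[0,0,0],[0,0,0],0.55],[[0,0,0],[0,0,0],0.5],[[0,0,0],[0,0,0],0.4],[[0,0,0],[0,0,0],0.2],[[0,0,0],[0,0,0],0],[[0,0,0],[0,0,0],0]]'

```text
time: 24.68
tcp_pos: [0.5961, -0.0881, 0.14]
tool_rot: [0.028, 0.725, 0.688, -0.027]
ft_force: [1.1, -0.7, 0.1]
width: 0.0429
grasp_force: 0.0
```

Run:
```python
from h import *
np.set_printoptions(precision=4,suppress=True)
s=telemetry.sense();print(s["tcp_pos"],s["grasp_force"],s["ft_force"])
shot("scene","sc9",(180,110,400,310),3)
```

```text
[ 0.5961 -0.0881  0.14  ] 0.0 [ 1.1167 -0.7498  0.0511]
```

View pics/sc9.png

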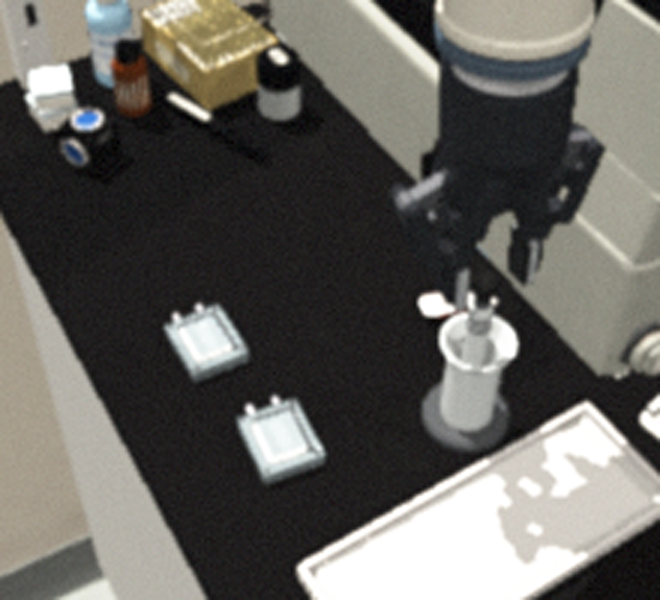

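The lamp stands in the stand, its butt visible at (480,315). I'll lift off and undo the tilt.

>>> carry_out --plan '[[[0,0,0],[0,0,0.1],0],[[0,0,0],[0,0,0.3],0],[[0,0,0],[0,0,0.6],0],[[0,0,0],[0,0,0.9],0],[[0,0,0],[0,0,0.9],0]]'

```text
time: 25.35
tcp_pos: [0.5981, -0.0883, 0.252]
tool_rot: [0.031, 0.725, 0.688, -0.025]
ft_force: [1.0, -0.7, -1.1]
width: 0.0427
grasp_force: 0.0
```

>>> carry_out --plan '[[[0.013,0,0],[-0.4,0.1,0],-1],[[0.025,0,0],[-0.8,0.25,0],-1],[[0.025,0,-0.009],[-1,0.365,0],-1],[[0.025,0,-0.009],[-1,0.365,0],-1],[[0.025,0,-0.009],[-1,0.365,0],-1]]'

```text
time: 25.98
tcp_pos: [0.4769, -0.0445, 0.2481]
tool_rot: [0.0, 0.735, 0.678, -0.0]
ft_force: [-0.4, -0.4, 0.1]
width: 0.0852
grasp_force: 0.0
```

Run:
```python
from h import *
np.set_printoptions(precision=4,suppress=True)
s=telemetry.sense();print(s["time"],s["tcp_pos"],s["tool_rot"],s["width"])
shot("scene","sc10"); shot("wrist","w4"); shot("top","top4")
# reproject expected cell tops into wrist, draw
im=cv2.imread("pics/w4_raw.png")
for m,a in(((.4587,.0633),.02),((.4659,-.0443),-.08)):
    R=np.array([[np.cos(a),-np.sin(a)],[np.sin(a),np.cos(a)]])
    P=[np.r_[m+R@np.array([x,y]),.012] for x,y in((.023,.027),(.023,-.027),(-.023,-.027),(-.023,.027))]
    p=proj("w4",P); print(p.ravel())
    cv2.polylines(im,[np.int32(p*16)],True,(0,0,255),1,cv2.LINE_AA,4)
k=[.596,-.088,.145]; print(proj("w4",[k]))
b=cv2.imread("pics/sc10_raw.png")
cv2.imwrite("pics/m9.png",np.hstack([cv2.resize(im,None,fx=.95,fy=1)[:,:],cv2.resize(b[120:330,200:340],(280,420))])[:,:800])
```

```text
25.975 [ 0.4769 -0.0445  0.2481] [ 0.      0.7348  0.6783 -0.0002] 0.08519148022732452
[273.7066  59.9566 278.6359 111.2579 239.1464 115.4288 232.3644  64.5329]
[289.5912 159.2489 289.1658 202.299  252.6877 202.3008 251.5211 159.2506]
[[421.845  251.0646]]
```

View pics/m9.png

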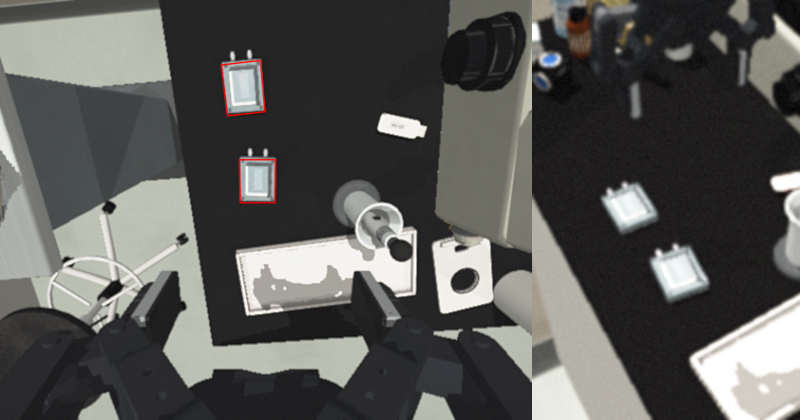

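The red outlines sit right on both cells, so neither has moved. The lamp's knob at (400,248) is upright in the stand. I'll go down on cell 2.

>>> carry_out --plan '[[[0,0,0],[-0.084,0,-0.4],-0.5],[[0,0,0],[-0.084,0,-0.8],-0.6],[[0,0,0],[-0.084,0,-1],-0.6],[[0,0,0],[-0.084,0,-1],-0.6]]'

```text
time: 26.62
tcp_pos: [0.4651, -0.0443, 0.1263]
tool_rot: [-0.002, 0.735, 0.678, -0.002]
ft_force: [0.2, -0.2, 1.4]
width: 0.0683
grasp_force: 0.0
```

>>> carry_out --plan '[[[0,0,0],[0,0,-0.4],-0.6],[[0,0,0],[0,0,-0.7],-0.6],[[0,0,0],[0,0,-0.9],-0.6],[[0,0,0],[0,0,-1],-0.6],[[0,0,0],[0,0,-1.0],-0.6]]'

```text
time: 27.25
tcp_pos: [0.4666, -0.0444, 0.0082]
tool_rot: [-0.0, 0.735, 0.678, -0.0]
ft_force: [0.5, -0.2, -0.1]
width: 0.0684
grasp_force: 0.0
```

Run:
```python
from h import *
np.set_printoptions(precision=4,suppress=True)
s=telemetry.sense();print(s["time"],s["tcp_pos"],s["ft_force"],s["width"])
t=world("w4",np.array([(236/.95,248),(416/.95,228),(418/.95,292),(243/.95,315)]),.014);print(t,t.mean(0))
# lamp and tray check vs top0: saturate-threshold tray outline from top0
g=cv2.cvtColor(cv2.imread("pics/top0_raw.png"),cv2.COLOR_BGR2GRAY)[150:290,345:425]
c=max(cv2.findContours((g>150).astype(np.uint8),0,2)[0],key=cv2.contourArea)
r=cv2.minAreaRect(c);p=cv2.boxPoints(r)+[345,150];w=world("top0",p,.014);print(w,w.mean(0))
```

```text
27.25 [ 0.4666 -0.0444  0.0082] [ 0.4738 -0.2107 -0.08  ] 0.06839842613403138
[[ 0.4288 -0.1304  0.014 ]
 [ 0.6752 -0.1221  0.014 ]
 [ 0.6851 -0.2173  0.014 ]
 [ 0.4279 -0.234   0.014 ]] [ 0.5542 -0.176   0.014 ]
[[ 0.6743 -0.1246  0.014 ]
 [ 0.6853 -0.2275  0.014 ]
 [ 0.432  -0.2358  0.014 ]
 [ 0.4221 -0.1396  0.014 ]] [ 0.5534 -0.1819  0.014 ]
```

>>> carry_out --plan '[[[0,0,0],[0,0,-0.03],-0.6],[[0,0,0],[0,0,-0.06],-0.6],[[0,0,0],[0,0,-0.06],1],[[0,0,0],[0,0,-0.06],1],[[0,0,0],[0,0,-0.06],1],[[0,0,0],[0,0,-0.06],1],[[0,0,0],[0,0,-0.06],1],[[0,0,0],[0,0,-0.06],1]]' --grip_force 40

```text
time: 28.25
tcp_pos: [0.4662, -0.0443, 0.0012]
tool_rot: [-0.0, 0.735, 0.678, -0.0]
ft_force: [-1.4, 1.0, 5.5]
width: 0.0449
grasp_force: 40.3
```

>>> carry_out --plan '[[[0,0,0],[0,0,0.1],1],[[0,0,0],[0,0,0.3],1],[[0,0,0],[0,0,0.6],1],[[0,0,0],[0,0,0.6],1]]'

```text
time: 28.75
tcp_pos: [0.468, -0.0445, 0.0755]
tool_rot: [0.002, 0.735, 0.678, 0.001]
ft_force: [0.6, -0.0, -1.3]
width: 0.0447
grasp_force: 41.6
```

>>> carry_out --plan '[[[0,0,0.02],[0,-0.35,0],1],[[0,0,0.042],[0,-0.7,0],1],[[0,0,0.042],[0,-1,0],1],[[0,0,0.042],[0,-1,0],1]]'

```text
time: 29.25
tcp_pos: [0.4659, -0.1661, 0.0724]
tool_rot: [-0.0, 0.69, 0.724, -0.001]
ft_force: [0.3, 0.3, -0.8]
width: 0.0448
grasp_force: 41.6
```

>>> carry_out --plan '[[[0,0,0],[0.3,-0.156,0],1],[[0,0,0],[0.65,-0.156,0],1],[[0,0,0],[1,-0.156,0],1],[[0,0,0],[1,-0.156,0],1],[[0,0,0],[1,-0.156,0],1]]'

```text
time: 29.88
tcp_pos: [0.5848, -0.1818, 0.0719]
tool_rot: [-0.001, 0.688, 0.725, -0.001]
ft_force: [-0.6, -0.5, -1.5]
width: 0.0448
grasp_force: 41.6
```

>>> carry_out --plan '[[[0,0,0],[0,0,-0.15],1],[[0,0,0],[0,0,-0.3],1],[[0,0,0],[0,0,-0.4],1],[[0,0,0],[0,0,-0.48],1],[[0,0,0],[0,0,-0.53],1],[[0,0,0],[0,0,-0.555],1],[[0,0,0],[0,0,-0.555],1],[[0,0,0],[0,0,-0.555],1]]'

```text
time: 30.88
tcp_pos: [0.5863, -0.1831, 0.0065]
tool_rot: [-0.0, 0.689, 0.725, -0.0]
ft_force: [-0.1, 0.5, -0.7]
width: 0.0444
grasp_force: 41.6
```

>>> carry_out --plan '[[[0,0,0],[0,0,-0.008],1],[[0,0,0],[0,0,-0.008],-0.2],[[0,0,0],[0,0,-0.008],-0.4],[[0,0,0],[0,0,-0.008],-0.4],[[0,0,0],[0,0,-0.008],-0.4],[[0,0,0],[0,0,0.2],-0.4],[[0,0,0],[0,0,0.5],-0.4],[[0,0,0],[0,0,0.8],-0.4],[[0,0,0],[0,0,1],-0.4],[[0,0,0],[0,0,1],-0.4]]'

```text
time: 32.12
tcp_pos: [0.5874, -0.1834, 0.1282]
tool_rot: [0.001, 0.689, 0.725, 0.0]
ft_force: [0.2, 0.2, 0.1]
width: 0.0599
grasp_force: 0.0
```

>>> carry_out --plan '[[[0,0,0],[-0.35,0,0.2],-0.6],[[0,0,0],[-0.7,0,0.4],-0.6],[[0,0,0],[-1,0.1,0.4],-0.6],[[0,0,0],[-1,0.5,0.4],-0.6],[[0,0,0],[-1,1,0.4],-0.6],[[0,0,0],[-1,1,0.4],-0.6]]'

```text
time: 32.88
tcp_pos: [0.4651, -0.0599, 0.1731]
tool_rot: [-0.001, 0.687, 0.726, -0.001]
ft_force: [0.7, -1.3, -0.1]
width: 0.0681
grasp_force: 0.0
```

>>> carry_out --plan '[[[0,0,0],[-0.07,0.4,0],-0.6],[[0,0,-0.009],[-0.07,0.6,0],-0.6],[[0,0,-0.009],[-0.07,0.7,0],-0.6],[[0,0,-0.009],[-0.07,0.7,0],-0.6]]'

```text
time: 33.38
tcp_pos: [0.4577, 0.0208, 0.1737]
tool_rot: [-0.0, 0.698, 0.716, -0.001]
ft_force: [-0.2, 0.1, -0.7]
width: 0.0682
grasp_force: 0.0
```

Run:
```python
from h import *
np.set_printoptions(precision=4,suppress=True)
s=telemetry.sense();print(s["time"],s["tcp_pos"],s["tool_rot"],s["width"])
shot("wrist","w5"); shot("scene","sc11")
# find cell A in wrist: bright blob near expected
g=cv2.cvtColor(cv2.imread("pics/w5_raw.png"),cv2.COLOR_BGR2GRAY)
e=proj("w5",[[.4587,.0633,.012]])[0]; print("expected",e)
for c in cv2.findContours(cv2.morphologyEx((g>110).astype(np.uint8),cv2.MORPH_OPEN,np.ones((7,7))),0,2)[0]:
    a=cv2.contourArea(c); r=cv2.minAreaRect(c)
    if 500<a<20000 and np.hypot(*(np.array(r[0])-e))<120:
        print(r,world("w5",[r[0]],.012)); w=world("w5",cv2.boxPoints(r),.012); d=np.diff(w,axis=0)[:2]; print(np.linalg.norm(d,axis=1),np.degrees(np.arctan2(d[:,1],d[:,0])))
# scene: A region diff with previous
a,b=[cv2.imread(f"pics/{n}_raw.png").astype(int) for n in("sc10","sc11")]
p=proj("sc11",[[.4587,.0633,.012]])[0].astype(int); sl=np.s_[p[1]-20:p[1]+20,p[0]-20:p[0]+20]
print("diff A",np.abs(a[sl]-b[sl]).mean())
```

```text
33.375 [0.4577 0.0208 0.1737] [-0.0005  0.6984  0.7157 -0.0007] 0.0682129588299563
expected [282.1816 153.2064]
((282.37164306640625, 149.86387634277344), (48.3614387512207, 57.328147888183594), 1.6846843957901) [[0.4588 0.0665 0.012 ]]
[0.0544 0.0453] [88.5143 -0.2062]
diff A 5.977916666666666
```

>>> carry_out --plan '[[[0,0,0],[0.01,0.364,-0.3],-0.6],[[0,0,0],[0.01,0.364,-0.7],-0.6],[[0,0,0],[0.01,0.364,-1],-0.6],[[0,0,0],[0.01,0.364,-1],-0.6],[[0,0,0],[0.01,0.364,-1],-0.6]]'

```text
time: 34.1
tcp_pos: [0.4597, 0.0642, 0.0551]
tool_rot: [-0.0, 0.699, 0.715, -0.0]
ft_force: [0.2, 0.2, -0.5]
width: 0.0681
grasp_force: 0.0
```

>>> carry_out --plan '[[[0,0,0],[0,0,-0.15],-0.6],[[0,0,0],[0,0,-0.3],-0.6],[[0,0,0],[0,0,-0.37],-0.6],[[0,0,0],[0,0,-0.37],-0.6],[[0,0,0],[0,0,-0.37],-0.6]]'

```text
time: 34.72
tcp_pos: [0.4596, 0.0647, 0.0106]
tool_rot: [0.0, 0.699, 0.715, 0.0]
ft_force: [0.7, -0.2, 0.7]
width: 0.0683
grasp_force: 0.0
```

>>> carry_out --plan '[[[0,0,0],[0,0,-0.04],-0.6],[[0,0,0],[0,0,-0.078],-0.6],[[0,0,0],[0,0,-0.078],1],[[0,0,0],[0,0,-0.078],1],[[0,0,0],[0,0,-0.078],1],[[0,0,0],[0,0,-0.078],1],[[0,0,0],[0,0,-0.078],1],[[0,0,0],[0,0,-0.078],1]]'

```text
time: 35.72
tcp_pos: [0.4586, 0.0647, 0.0005]
tool_rot: [-0.0, 0.699, 0.715, -0.001]
ft_force: [-2.9, 0.6, 5.1]
width: 0.0446
grasp_force: 41.2
```

>>> carry_out --plan '[[[0,0,0],[0,0,0.1],1],[[0,0,0],[0,0,0.3],1],[[0,0,0],[0,0,0.6],1],[[0,0,0],[0,0,0.6],1],[[0,0,0],[0,0,0.6],1]]'

```text
time: 36.35
tcp_pos: [0.4588, 0.0647, 0.0725]
tool_rot: [-0.0, 0.699, 0.715, -0.0]
ft_force: [0.6, -0.5, -0.2]
width: 0.0449
grasp_force: 41.2
```

Run:
```python
from h import *
np.set_printoptions(precision=4,suppress=True)
s=telemetry.sense();print(s["tcp_pos"])
shot("scene","sc12"); shot("wrist","w6")
im=cv2.imread("pics/sc12_raw.png").astype(int); o=cv2.imread("pics/sc11_raw.png").astype(int); base=cv2.imread("pics/sc10_raw.png").astype(int)
# cell 2 in tray: bluish-grey pixels in the tray vs white: look at colour b-r in sc11
d=o[:,:,0]-o[:,:,2]
m=np.zeros(d.shape,np.uint8); q=proj("sc11",[[.69,-.13,.01],[.69,-.225,.01],[.43,-.235,.01],[.43,-.14,.01]]).astype(np.int32)
cv2.fillPoly(m,[q],1); b=cv2.blur(o.astype(np.float32),(3,3)); dd=((b[:,:,0]-b[:,:,2])>6)&(m>0)
ys,xs=np.nonzero(dd); print(len(xs),xs.mean() if len(xs) else 0,ys.mean() if len(xs) else 0,"exp",proj("sc11",[[.5865,-.183,.016]]))
if len(xs): print(world("sc11",[(np.median(xs),np.median(ys))],.016), world("sc11",[(xs.min(),ys[xs.argmin()]),(xs.max(),ys[xs.argmax()]),(xs[ys.argmin()],ys.min()),(xs[ys.argmax()],ys.max())],.016))
```

```text
[0.4588 0.0647 0.0725]
231 357.012987012987 279.8961038961039 exp [[357.7729 280.141 ]]
[[ 0.5899 -0.1792  0.016 ]] [[ 0.564  -0.1595  0.016 ]
 [ 0.6045 -0.2031  0.016 ]
 [ 0.5987 -0.1567  0.016 ]
 [ 0.5647 -0.2069  0.016 ]]
```

>>> carry_out --plan '[[[0,0,0.01],[0.1,-0.35,0],1],[[0,0,0.01],[0.2,-0.7,0],1],[[0,0,0.01],[0.36,-1,0],1],[[0,0,0.01],[0.36,-1,0],1]]'

```text
time: 36.95
tcp_pos: [0.5029, -0.0573, 0.0716]
tool_rot: [-0.0, 0.689, 0.725, -0.001]
ft_force: [0.0, 0.0, -1.3]
width: 0.0451
grasp_force: 41.1
```

>>> carry_out --plan '[[[0,0,0],[0,-0.35,0],1],[[0,0,0],[0,-0.7,0],1],[[0,0,0],[0,-1,0],1],[[0,0,0],[0,-1,0],1]]'

```text
time: 37.45
tcp_pos: [0.5014, -0.1762, 0.0716]
tool_rot: [-0.001, 0.688, 0.725, -0.001]
ft_force: [-0.0, 0.2, -1.6]
width: 0.0446
grasp_force: 41.1
```

>>> carry_out --plan '[[[0,0,0],[0,-0.09,-0.1],1],[[0,0,0],[0,-0.09,-0.25],1],[[0,0,0],[0,-0.09,-0.4],1],[[0,0,0],[0,-0.09,-0.48],1],[[0,0,0],[0,-0.09,-0.53],1],[[0,0,0],[0,-0.09,-0.555],1],[[0,0,0],[0,-0.09,-0.555],1],[[0,0,0],[0,-0.09,-0.555],1]]'

```text
time: 38.45
tcp_pos: [0.5024, -0.1863, 0.0062]
tool_rot: [0.0, 0.688, 0.726, -0.0]
ft_force: [0.2, 0.4, -0.8]
width: 0.0444
grasp_force: 41.1
```

>>> carry_out --plan '[[[0,0,0],[0,0,-0.008],1],[[0,0,0],[0,0,-0.008],-0.2],[[0,0,0],[0,0,-0.008],-0.4],[[0,0,0],[0,0,-0.008],-0.4],[[0,0,0],[0,0,-0.008],-0.4],[[0,0,0],[0,0,0.2],-0.4],[[0,0,0],[0,0,0.5],-0.4],[[0,0,0],[0,0,0.8],-0.4],[[0,0,0],[0,0,1],-0.4],[[0,0,0],[0,0,1],-0.4]]'

```text
time: 39.7
tcp_pos: [0.5033, -0.1866, 0.1276]
tool_rot: [0.001, 0.688, 0.726, 0.0]
ft_force: [-0.2, -0.8, -0.8]
width: 0.0597
grasp_force: 0.0
```

>>> carry_out --plan '[[[0,0,0],[-0.3,0,0.4],-0.4],[[0,0,0],[-0.6,0.2,0.8],-0.4],[[0,0,0],[-0.8,0.6,1],-0.4],[[0,0,0],[-0.8,1,1],-0.4],[[0,0,0],[-0.8,1,1],-0.4],[[0,0,0],[-0.8,1,1],-0.4]]'

```text
time: 40.45
tcp_pos: [0.4059, -0.0662, 0.2451]
tool_rot: [-0.001, 0.687, 0.727, -0.001]
ft_force: [1.0, -1.0, 0.4]
width: 0.0597
grasp_force: 0.0
```

Run:
```python
from h import *
np.set_printoptions(precision=4,suppress=True)
s=telemetry.sense();print(s["tcp_pos"],s["time"])
shot("scene","sc13"); o=cv2.imread("pics/sc13_raw.png")
m=np.zeros(o.shape[:2],np.uint8); q=proj("sc13",[[.69,-.13,.01],[.69,-.225,.01],[.43,-.235,.01],[.43,-.14,.01]]).astype(np.int32)
cv2.fillPoly(m,[q],1); b=cv2.blur(o.astype(np.float32),(3,3)); dd=(((b[:,:,0]-b[:,:,2])>6)&(m>0)).astype(np.uint8)
for c in cv2.findContours(cv2.morphologyEx(dd,cv2.MORPH_CLOSE,np.ones((7,7))),0,2)[0]:
    if cv2.contourArea(c)>60:
        r=cv2.minAreaRect(c); print(r,world("sc13",[r[0]],.016),world("sc13",cv2.boxPoints(r),.016)[:,:2].ravel())
print(proj("sc13",[[.5865,-.183,.016],[.502,-.187,.016]]))
# lamp still in stand, knob/marker/usb regions unchanged?
a=cv2.imread("pics/sc0_raw.png").astype(int)
for n,P,w in(("usb",[.6527,.0055,.004],14),("lamp",[.596,-.088,.12],12)):
    p=proj("sc13",[P])[0].astype(int); sl=np.s_[p[1]-w:p[1]+w,p[0]-w:p[0]+w]; print(n,np.abs(a[sl]-o[sl]).mean(), np.abs(cv2.imread("pics/sc10_raw.png")[sl].astype(int)-o[sl]).mean())
```

```text
[ 0.4059 -0.0662  0.2451] 40.45
((323.34613037109375, 300.7691955566406), (26.625612258911133, 20.801258087158203), 56.3099365234375) [[ 0.5002 -0.1881  0.016 ]] [ 0.4788 -0.1631  0.5228 -0.1578  0.5211 -0.2126  0.479  -0.2165]
((356.8737487792969, 281.0123596191406), (27.15886116027832, 19.348928451538086), 50.71058654785156) [[ 0.5837 -0.1838  0.016 ]] [ 0.561  -0.1595  0.6054 -0.1501  0.606  -0.2076  0.5634 -0.2153]
[[357.7729 280.141 ]
 [323.8286 299.9054]]
usb 32.14965986394558 5.792517006802721
lamp 41.58391203703704 6.798611111111111
```

Run:
```python
from h import *
p=proj("sc13",[[.6527,.0055,.004]])[0].astype(int)
for n in("sc0","sc10","sc13"):
    g=cv2.imread(f"pics/{n}_raw.png",0)[p[1]-14:p[1]+10,p[0]-22:p[0]+22]; y,x=np.nonzero(g>170); print(n,len(x),x.mean(),y.mean())
c=np.load("pics/sc0.npz")["T"]-np.load("pics/sc13.npz")["T"]; print(np.abs(c).max())
```

```text
sc0 218 23.844036697247706 16.009174311926607
sc10 222 22.0 16.45945945945946
sc13 230 22.230434782608697 16.582608695652173
0.0
```

```bash
python3 -c "
from bench import order
print(order.hand_in())"
```

```text
the job is handed in; nothing more can be done
None
```

The job is handed in at about 40 s of the 210 s allowed, with no verdict returned: only two cells were there, and by my last checks both seams were traced left to right, the lamp stands tip down in its stand, both cells lie flat in the tray and the USB stick hasn't moved; I did no separate check on the marker.

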